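# Hold the soap box's front board for the screws

### The job

The loose front board of the wooden soap-loaf box stands on edge in the bamboo rack on the turntable: lift it out and stand it upright on the box's base across the open side, its ends flush with the outsides of the two end boards. Then press it flat and straight back against both end boards with a steady push of about 12 N in all, shared evenly by the two, without ramming it, so that I can drive the screws. Hold that push for three seconds or more and finish while you are still pressing it there; leave the rack and the other things on the turntable where they are.

Things in the scene. Friction and masses are not known exactly. Their poses are not given: they have to be found in the camera images.
- board: the loose front board: plain birch, 12 mm thick (its x), 230 mm long (its y), 75 mm tall (its z), 0.1 to 0.2 kg, two small dark countersunk holes near each end. Origin: centre of its underside. Both faces are alike: either way round will do. At the start it stands on its long edge in a slot of the bamboo rack, its upper 53 mm clear of the slats.
- box: the soap-loaf box of plain birch, a U seen from above, fixed to the counter by suction feet. Origin: on the counter under the middle; x points from the open front to the back, y along its length. Base: top 28 mm up, x -80 to +65 mm, y -140 to +140 mm; its front 40 mm is a free ledge. On it stand two end boards and the fixed back board (x +40 to +52 mm), all 75 mm tall, tops 103 mm up.
- seat (a point): where the underside's centre of the front board belongs: on the base's ledge, at x = -46, y = 0, z = 28 mm of the box, axes as the box's. The wood is rigid: pushed along +x the board meets a hard stop and the push rises steeply over about a millimetre; a push near its top alone tips it.
- end_left: the end board of the box at its +y end, fixed: 16 mm thick (y), 80 mm deep (x), 75 mm tall (z); its outer face is at y = +115 mm of the box. Origin: centre of its underside, on the base (x = 0, y = +107, z = 28 mm of the box). Its front edge, at x = -40 mm, is what the board is pressed against.
- end_right: the same end board at the box's -y end, origin at x = 0, y = -107, z = 28 mm of the box.
- rack: loose bamboo soap rack, 0.3 kg, 116 mm (its x) by 180 mm (its y) by 34 mm tall: two runners 12 mm high carry five slats on edge, which run along y, 10 mm thick, 22 mm tall, 25 mm from centre to centre. Origin: centre of its underside. The board stands on the runners in the 15 mm slot centred at x = -12.5 mm, along y, and overhangs the rack by 25 mm at each end.
- turntable: lazy susan of pale birch, disc 400 mm across, top 34 mm above the counter. Origin: centre of its underside. The base is fixed; the disc turns stiffly about the vertical if pushed.
- jar: amber glass jar with screw lid, 64 mm across, 95 mm tall, on the turntable. Origin: centre of its underside.
- ramekin: white ceramic ramekin with a few brass screws in it, 72 mm across, 42 mm tall, on the turntable. Origin: centre of its underside.
- rose_mold: pink silicone rose mold, 68 mm across, 30 mm tall, on the turntable. Origin: centre of its underside.
- ladle: stainless ladle lying on the turntable, bowl 70 mm across and 30 mm tall, handle running 290 mm to its -y. Origin: centre of the bowl's underside.
Not all that is in view belongs to the job. Of the things that look like the board, the largest one is meant.

How it is judged:
By the outcome, as a careful person would: the job done as asked, in the order asked, and still so for the second after the job is handed in, while the arm keeps its last pose, push and grip.
It also fails if it takes over 64 s, if anything falls off the work surface, if the arm or the gripper's body presses on something with over 40 N, if the wrist force passes 120 N, or if a joint passes its speed limit or range.

### The arm

A 6-joint arm with a two-finger parallel gripper is mounted at the origin on the work surface. World frame = base frame: x ahead of the robot, y to its left, z up, the work surface at z = 0. Lengths are in mm, angles in rad, forces in N, time in s.
With the tool pointing down it reaches from about 350 to 875 mm from the base axis. Payload 4.2 kg.
Tool frame: the origin (TCP) lies at the very end of the fingers, on their centre line; the grasp point (between the pads) lies 19 mm behind it; z points along the fingers, y is the line along which they close (so a half turn about z gives the same grasp; the last joint's range is limited). The gripper opens to 85 mm and grips with 20 to 120 N. Pads are 22 mm wide; open, the fingers measure 114 mm over their backs; the gripper's body (76 mm by 85 mm) begins 54 mm behind the grasp point. The pads swing forward as they close: fully open they stand 13 mm farther back than shut.
Start: joints at [-0.887, 0.385, 0.008, 0, -1.194, -0.259], TCP at [257.599, -569.423, 231.312] pointing down, gripper open.
Joint ranges: [-3.14, 3.14], [-1.21, 2.06], [-1.07, 1.41], [-3.16, 2.05], [-2.99, -0.16], [-3.1, 3.1]. Speed limits (rad/s): [2.79, 2.79, 3.14, 3.14, 3.14, 3.14].

### API

Orientations are given as [roll, pitch, yaw] about the fixed x, y, z axes, in that order (R = Rz(yaw) Ry(pitch) Rx(roll)).
In Python, from station import arm gives the robot as it stands.
- The arm moves only by the tool send_rows, never from a script. Its argument "series" is a list of rows, each an object with "delta_pos": the shift along the world's x, y, z in m, a list of three; "delta_rot": the turn, a rotation vector about the world's x, y, z in rad, a list of three; "fingers": the closure, from -1 (fully open) to 1 (shut). A call has exactly 8 rows; each row shifts and turns the commanded pose from where the row before left it; what a row does not reach is not made up. A row lasts 1/8 s, in which the tool goes at most 62.5 mm and 10.7 degrees, less where a joint would pass 70% of its speed; a pose out of reach is approached as far as the arm can. A call with a gripper value outside its range is refused whole. The fingers move at their own pace and stop on an object; "squeeze" is the grip in N (left out, the last holds). Time passes only in rows, so rows that do not move let the fingers close, or fill a call up. It gives the time, the measured TCP pose, the force, the opening and the grip force at its end, in the units of the state.
- arm.get_state(): the state, without advancing time (a new reading comes with each control period).
- arm.get_image(name): name is "scene" or "top" or "wrist"; returns (picture, depth): 420x560x3 uint8, red, green, blue; 420x560 float32, mm along the optical axis (not along the pixel's ray), 0 where there is no reading.
- arm.calibration(name): a dict with "intrinsics" (3x3 intrinsics, pixels), "rvec" (rotation vector, rad) and "tvec" (3), from world to camera coordinates, as OpenCV has them. Camera axes: x right, y down, z forward; pixel columns grow to the right and rows downward; lengths in mm; the calibration is good to about 2 mm. A picture is of the moment at which its call begins: read the wrist's pose just before it. calibration takes no time and is no camera call; for the wrist camera it gives the pose at the moment of the call.
- arm.hand_in(): hands the job in; it is judged then, once.
The state is a dict: "time": time; "joint_pos": joint angles; "qvel": joint speeds; "effort": joint torques, N m; "eef_pos": TCP position; "ee_rot": TCP orientation; "wrist_force": force on the tool from outside, world axes, zero at the start; "ft_torque": the same for the moment, N m; "grip_width": finger opening in mm; "gripper_force": force on a finger pad.
Only numpy, scipy, OpenCV 4.12 (cv2) and the standard library are available. Lean on these libraries where they do the work, as an engineer would, in place of code of your own. Each camera call takes 0.05 s, during which the arm holds its last target. There are 200 camera calls.

## Working session

There is one attempt and no reset: what is moved stays moved. The work goes in short steps, Python scripts to look and compute and a tool call to move; the robot and the scene stay as the last step left them, time stands still between calls to the robot, and variables do not carry over. Pictures are saved under pics/ and viewed, at most 10 in all, crops included, and the job is handed in when it is done.

Besides the shell and the picture viewer there is one more tool, called after ">>>" as a command line: name --argument value ..., lists and objects as JSON in quotes. send_rows: Moves the arm, as the interface text tells. Its arguments: {"type":"object","properties":{"series":{"type":"array","items":{"type":"object","properties":{"delta_pos":{"type":"array","items":{"type":"number"}},"delta_rot":{"type":"array","items":{"type":"number"}},"fingers":{"type":"number"}}}},"squeeze":{"type":"number"}},"required":["series"]}

```bash
ls; mkdir -p pics
cat > h.py <<'E'
import numpy as np,cv2
from station import arm
def cal(n):
    c=arm.calibration(n);R=cv2.Rodrigues(np.array(c["rvec"],float))[0]
    return np.array(c["intrinsics"],float),R,np.array(c["tvec"],float).ravel()
def ray(c,uv,z):
    K,R,t=c;o=-R.T@t;d=R.T@np.linalg.solve(K,np.array([uv[0],uv[1],1.]))
    return o+d*(z-o[2])/d[2]
def pts(c,D):
    K,R,t=c;v,u=np.mgrid[:D.shape[0],:D.shape[1]]
    P=np.stack([(u-K[0,2])/K[0,0]*D,(v-K[1,2])/K[1,1]*D,D],-1)
    return (P-t)@R
def proj(c,p):
    K,R,t=c;q=K@(R@np.array(p,float)+t);return q[:2]/q[2]
E
python3 - <<'E'
from h import *
s=arm.get_state();print(s)
for n in("scene","top"):
    im,d=arm.get_image(n);cv2.imwrite(f"pics/{n}0.png",im[:,:,::-1]);np.savez(f"{n}0.npz",im=im,d=d)
    K,R,t=cal(n);print(n,-R.T@t,R[2],K[0,0])
E
```

```text
pics
{'time': 0.0, 'joint_pos': array([-8.87384682e-01,  3.85573188e-01,  6.62036537e-03, -5.01204470e-04,
       -1.19397205e+00, -2.58572793e-01]), 'qvel': array([2.35172445e-05, 5.26490854e-04, 1.08538006e-03, 1.52493772e-03,
       5.26772768e-04, 1.91999458e-03]), 'effort': array([-2.73344094e-04, -3.92287266e+01,  1.88399810e+01,  4.18607309e+00,
       -4.66121084e-03, -2.96915891e-05]), 'eef_pos': array([ 257.37421682, -568.91215687,  230.20906361]), 'ee_rot': array([ 3.13941576e+00, -9.41174938e-05, -2.71693862e+00]), 'wrist_force': array([-1.10065736,  0.33286994, -0.22086948]), 'ft_torque': array([ 0.00337296, -0.00474214,  0.00893482]), 'gripper_force': 0.0, 'grip_width': 85.38300215192335}
scene [1126.86827206 -557.35361133  626.65013987] [-0.61675573  0.56843382 -0.54451388] 397.6312240934842
top [ 188.03389576   22.54186485 1435.89043062] [ 0.20208662 -0.00565866 -0.9793513 ] 462.03167618112457
```

View pics/scene0.png

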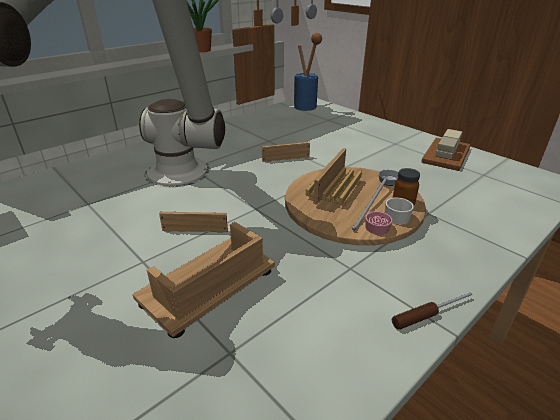

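View pics/top0.png

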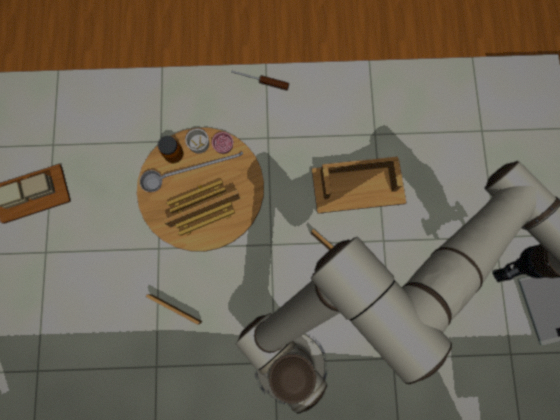

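The scene view shows three board-like things: one at (286,152), one at (194,222) and one standing in the rack at (331,175). The top view shows the turntable at (200,188), the rack at (203,205) and the box at (358,185), with its open side towards the robot (image down). I take the board in the rack because it is described as standing there and it should be the largest. I'll measure all three and check in a crop.

Run:
```python
from h import *
for n in("scene","top"):
    z=np.load(n+"0.npz");im,d=z["im"],z["d"];c=cal(n);P=pts(c,d);h=P[...,2]
    print(n,"counter z",np.median(h[(d>0)&(abs(h)<15)]))
    def comp(lab,m):
        nn,L,S,C=cv2.connectedComponentsWithStats(m.astype(np.uint8))
        for i in range(1,nn):
            if S[i,4]<25: continue
            q=P[L==i]; r=cv2.minAreaRect(q[:,:2].astype(np.float32))
            print(lab,"px",C[i].round(),"n",S[i,4],"ctr",np.round(r[0],1),"size",np.round(r[1],1),"ang",round(r[2],1),"z",np.percentile(q[:,2],[2,50,98]).round(1))
    reg=(d>0)&(P[...,0]>150)&(P[...,0]<900)&(P[...,1]>-320)&(P[...,1]<480)
    if n=="top":
        comp("table-obj",reg&(h>18)&(h<130))
        comp("high",reg&(h>80)&(h<135))
        comp("mid",reg&(h>58)&(h<78))
    else:
        comp("obj",reg&(h>48)&(h<135))
im=np.load("top0.npz")["im"][:,:,::-1]
a=cv2.resize(im[120:260,130:270],(560,560),interpolation=cv2.INTER_CUBIC)
sc=np.load("scene0.npz")["im"][:,:,::-1]
b=cv2.resize(sc[130:240,150:430],(800,314),interpolation=cv2.INTER_CUBIC)
e=cv2.resize(im[145:225,300:420],(426,284),interpolation=cv2.INTER_CUBIC)
a=cv2.resize(im[120:260,130:270],(284,284),interpolation=cv2.INTER_CUBIC)
o=np.zeros((600,800,3),np.uint8);o[:314]=b;o[315:599,:284]=a;o[315:599,300:726]=e
cv2.imwrite("pics/crop1.png",o)
```

```text
scene counter z -0.6299310225323905
obj px [289. 145.] n 125 ctr [183.3 345.9] size [154.3  18.3] ang 61.1 z [48.1 53.5 58.2]
obj px [328. 177.] n 992 ctr [457.2 240.9] size [ 60.2 235.3] ang 21.2 z [ 49.6  81.5 121.3]
obj px [341. 185.] n 211 ctr [501.9 264. ] size [ 11.1 183.5] ang 20.7 z [48.6 64.7 68.6]
obj px [395. 198.] n 1878 ctr [643.3 307.3] size [121.8 320.4] ang 25.0 z [ 49.1  64.6 128.8]
obj px [350. 187.] n 207 ctr [525.7 271.9] size [ 11.7 181.1] ang 21.0 z [48.9 65.1 68.7]
obj px [192. 214.] n 290 ctr [ 337.1 -142.4] size [175.6  15.9] ang 47.1 z [48.3 54.3 57.5]
obj px [226. 263.] n 2407 ctr [ 551.4 -220.3] size [ 94.5 207. ] ang 4.5 z [ 49.9  84.2 103.5]
top counter z -0.02372240042722684
table-obj px [277.  84.] n 145 ctr [891.9  15.4] size [86.8 23.6] ang 74.7 z [18.8 25.2 32.7]
table-obj px [200. 189.] n 12284 ctr [542.8 261. ] size [394.3 396.8] ang 37.1 z [ 28.   35.6 123.3]
table-obj px [350. 185.] n 3460 ctr [ 525.9 -205.9] size [145.9 228.7] ang 0.6 z [ 21.8  29.1 105.3]
table-obj px [321. 239.] n 127 ctr [ 367.3 -107.8] size [76.6 10.2] ang 45.4 z [20.4 55. 
[... 660 characters left out ...]
57.] n 52 ctr [637.4 334.3] size [23.9 60.4] ang 32.6 z [58.7 67.  76.1]
mid px [367. 166.] n 69 ctr [ 584.2 -259.3] size [  2.9 119.2] ang 4.3 z [58.4 67.6 77.3]
mid px [164. 175.] n 173 ctr [589.2 361.5] size [ 60.3 174.7] ang 25.9 z [58.3 65.1 75.3]
mid px [338. 169.] n 32 ctr [ 577.1 -166.1] size [ 3.1 56.8] ang 4.1 z [58.8 68.4 76.7]
mid px [195. 192.] n 224 ctr [521.1 273.2] size [ 11.4 178.9] ang 21.1 z [59.2 66.8 72.9]
mid px [197. 200.] n 233 ctr [497.6 264.4] size [ 12.  179.9] ang 21.1 z [58.3 66.6 74.1]
mid px [203. 214.] n 340 ctr [454.8 240.9] size [ 15.8 226.8] ang 21.6 z [58.8 67.4 76.7]
mid px [206. 222.] n 229 ctr [427.9 237.5] size [ 12.1 179.4] ang 21.0 z [59.5 67.3 73. ]
```

View pics/crop1.png

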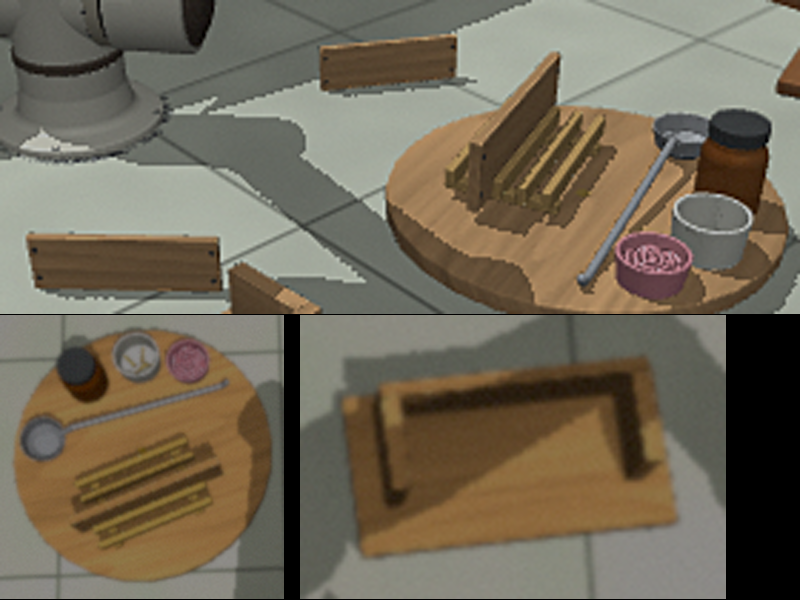

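The crop confirms it: the rack board, about 229 mm long with its top at z≈121, is the largest. The others are about 154 mm and 176 mm long with tops near 58. I'm moving over towards it.

>>> send_rows --series '[{"delta_pos":[0.024,0.052,0.008],"delta_rot":[0,0,0.095],"fingers":-1},{"delta_pos":[0.024,0.052,0.008],"delta_rot":[0,0,0.095],"fingers":-1},{"delta_pos":[0.024,0.052,0.008],"delta_rot":[0,0,0.095],"fingers":-1},{"delta_pos":[0.024,0.052,0.008],"delta_rot":[0,0,0.095],"fingers":-1},{"delta_pos":[0.024,0.052,0.008],"delta_rot":[0,0,0.095],"fingers":-1},{"delta_pos":[0.024,0.052,0.008],"delta_rot":[0,0,0.095],"fingers":-1},{"delta_pos":[0.024,0.052,0.008],"delta_rot":[0,0,0.095],"fingers":-1},{"delta_pos":[0.024,0.052,0.008],"delta_rot":[0,0,0.095],"fingers":-1}]'

```text
time: 1.1
eef_pos: [449.8, -151.5, 295.4]
ee_rot: [3.141, 0.0, -1.954]
wrist_force: [1.3, -0.1, -0.4]
grip_width: 85.5
gripper_force: 0.0
```

>>> send_rows --series '[{"delta_pos":[0.002,0.05,0],"delta_rot":[0,0,0.095],"fingers":-1},{"delta_pos":[0.002,0.05,0],"delta_rot":[0,0,0.095],"fingers":-1},{"delta_pos":[0.002,0.05,0],"delta_rot":[0,0,0.095],"fingers":-1},{"delta_pos":[0.002,0.05,0],"delta_rot":[0,0,0.095],"fingers":-1},{"delta_pos":[0.002,0.05,0],"delta_rot":[0,0,0.095],"fingers":-1},{"delta_pos":[0.002,0.05,0],"delta_rot":[0,0,0.095],"fingers":-1},{"delta_pos":[0.002,0.05,0],"delta_rot":[0,0,0.095],"fingers":-1},{"delta_pos":[0.002,0.04,0],"delta_rot":[0,0,0.095],"fingers":-1}]'

```text
time: 2.1
eef_pos: [465.1, 238.4, 294.8]
ee_rot: [3.141, -0.0, -1.193]
wrist_force: [0.2, -0.7, 0.8]
grip_width: 85.0
gripper_force: 0.0
```

Run:
```python
from h import *
for n in("wrist","top"):
    s=arm.get_state();c=cal(n)
    im,d=arm.get_image(n);cv2.imwrite(f"pics/{n}1.png",im[:,:,::-1]);np.savez(f"{n}1.npz",im=im,d=d,K=c[0],R=c[1],t=c[2])
    K,R,t=c;print(n,s["eef_pos"],-R.T@t,R[2],K[0,0])
    P=pts(c,d);h=P[...,2]
    def comp(lab,m):
        nn,L,S,C=cv2.connectedComponentsWithStats(m.astype(np.uint8))
        for i in range(1,nn):
            if S[i,4]<60: continue
            q=P[L==i]; r=cv2.minAreaRect(q[:,:2].astype(np.float32))
            print(lab,"px",C[i].round(),"n",S[i,4],"ctr",np.round(r[0],1),"size",np.round(r[1],1),"ang",round(r[2],1),"z",np.percentile(q[:,2],[2,50,98]).round(1))
    near=(abs(P[...,0]-465)<150)&(abs(P[...,1]-243)<150)&(d>0)
    comp("board",near&(h>114)&(h<128))
    comp("slats",near&(h>62)&(h<73))
    if n=="top":
        bx=(abs(P[...,0]-540)<130)&(abs(P[...,1]+210)<200)&(d>0)
        comp("walls",bx&(h>92)&(h<112)); comp("base",bx&(h>20)&(h<36)); comp("all",bx&(h>18)&(h<112))
```

```text
wrist [465.12172026 238.37673683 294.84338849] [489.95178972 173.67807957 438.28544146] [-0.09918584  0.2487669  -0.96347143] 362.64584081245266
board px [274. 180.] n 3312 ctr [465.9 244.3] size [ 11.5 229.4] ang 21.1 z [120.4 121.9 123.3]
slats px [215. 182.] n 1744 ctr [522.4 272.1] size [ 10.4 178.5] ang 21.2 z [63.5 68.6 70.4]
slats px [239. 182.] n 1679 ctr [499.2 262.9] size [ 10.3 178.3] ang 21.1 z [64.9 68.7 70.4]
slats px [263. 183.] n 1655 ctr [475.9 254.3] size [  9.8 179.5] ang 21.2 z [66.6 68.7 70.4]
slats px [286. 183.] n 1620 ctr [452.4 245.4] size [ 10.  178.6] ang 21.1 z [66.8 68.7 70.4]
slats px [310. 183.] n 1674 ctr [429.2 236.3] size [ 10.2 178.6] ang 21.1 z [65.2 68.7 70.4]
slats px [141. 215.] n 765 ctr [595.7 336.9] size [ 49.9 119.4] ang 28.3 z [62.2 66.9 72.5]
top [465.90827429 241.84473041 294.26769213] [ 188.03389576   22.54186485 1435.89043062] [ 0.20208662 -0.00565866 -0.9793513 ] 462.03167618112457
board px [219. 199.] n 181 ctr [484.9 193.6] size [ 14.4 116.7] ang 21.3 z [114.3 120.5 126. ]
board px [175. 217.] n 123 ctr [436.8 316.4] size [13.6 77.5] ang 21.3 z [115. 120. 126.]
slats px [208. 186.] n 93 ctr [537.6 230.5] size [11.7 87.1] ang 21.3 z [62.3 67.3 71.9]
slats px [211. 194.] n 104 ctr [513.3 223.4] size [11.1 91.3] ang 21.4 z [62.8 67.5 72.4]
slats px [204. 214.] n 255 ctr [454.8 239.7] size [ 14.6 211. ] ang 20.8 z [62.4 67.3 72.7]
slats px [206. 222.] n 198 ctr [428.1 237.1] size [ 11.6 178.8] ang 21.0 z [62.4 67.2 72.4]
walls px [361. 169.] n 668 ctr [ 548.7 -233.5] size [ 93.1 231.6] ang 4.2 z [ 93.9 102.6 109. ]
base px [356. 190.] n 2972 ctr [ 534.4 -235.2] size [145.8 282. ] ang 4.1 z [21.9 27.9 34.2]
all px [358. 185.] n 4214 ctr [ 534.4 -235.2] size [145.8 282. ] ang 4.1 z [ 21.9  29.5 106.1]
```

View pics/wrist1.png

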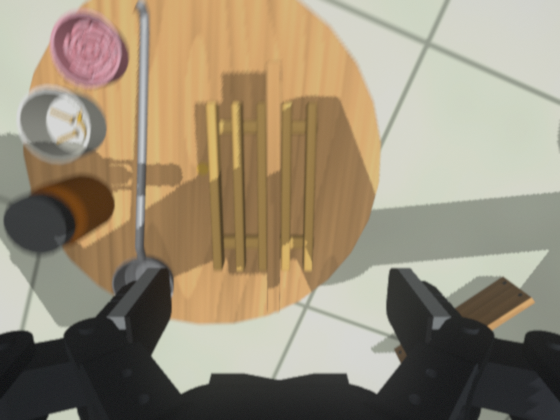

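The wrist view shows the board's top edge from (274,60) to (272,310) in the rack. It measures 229.4 × 11.5 mm with its top at z≈122 and its normal at 21.1°, which matches the given sizes. I'm descending part way.

>>> send_rows --series '[{"delta_pos":[0,0.004,-0.03],"delta_rot":[0,0,-0.005],"fingers":-1},{"delta_pos":[0,0.003,-0.035],"delta_rot":[0,0,0],"fingers":-1},{"delta_pos":[0,0,-0.035],"delta_rot":[0,0,0],"fingers":-1},{"delta_pos":[0,0,-0.03],"delta_rot":[0,0,0],"fingers":-1},{"delta_pos":[0,0,-0.015],"delta_rot":[0,0,0],"fingers":-1},{"delta_pos":[0,0,0],"delta_rot":[0,0,0],"fingers":-1},{"delta_pos":[0,0,0],"delta_rot":[0,0,0],"fingers":-1},{"delta_pos":[0,0,0],"delta_rot":[0,0,0],"fingers":-1}]'

```text
time: 3.2
eef_pos: [466.2, 244.0, 151.6]
ee_rot: [-3.139, 0.001, -1.202]
wrist_force: [-0.5, -0.3, 1.2]
grip_width: 85.2
gripper_force: 0.0
```

>>> send_rows --series '[{"delta_pos":[0,0,-0.02],"delta_rot":[0,0,0],"fingers":-1},{"delta_pos":[0,0,-0.025],"delta_rot":[0,0,0],"fingers":-1},{"delta_pos":[0,0,-0.02],"delta_rot":[0,0,0],"fingers":-1},{"delta_pos":[0,0,-0.012],"delta_rot":[0,0,0],"fingers":-1},{"delta_pos":[0,0,0],"delta_rot":[0,0,0],"fingers":-1},{"delta_pos":[0,0,0],"delta_rot":[0,0,0],"fingers":0},{"delta_pos":[0,0,0],"delta_rot":[0,0,0],"fingers":0.4},{"delta_pos":[0,0,0],"delta_rot":[0,0,0],"fingers":0.5}]' --squeeze 40

```text
time: 4.2
eef_pos: [465.8, 243.8, 73.9]
ee_rot: [-3.141, 0.0, -1.202]
wrist_force: [0.1, 0.1, 0.5]
grip_width: 31.8
gripper_force: 0.0
```

>>> send_rows --series '[{"delta_pos":[0,0,0],"delta_rot":[0,0,0],"fingers":0.6},{"delta_pos":[0,0,0],"delta_rot":[0,0,0],"fingers":0.7},{"delta_pos":[0,0,0],"delta_rot":[0,0,0],"fingers":0.8},{"delta_pos":[0,0,0],"delta_rot":[0,0,0],"fingers":1},{"delta_pos":[0,0,0],"delta_rot":[0,0,0],"fingers":1},{"delta_pos":[0,0,0],"delta_rot":[0,0,0],"fingers":1},{"delta_pos":[0,0,0],"delta_rot":[0,0,0],"fingers":1},{"delta_pos":[0,0,0],"delta_rot":[0,0,0],"fingers":1}]'

```text
time: 5.2
eef_pos: [465.8, 243.8, 73.6]
ee_rot: [-3.141, 0.0, -1.202]
wrist_force: [0.8, 0.5, 4.5]
grip_width: 11.6
gripper_force: 39.4
```

Gripped at 11.6 mm. I'm lifting straight up.

>>> send_rows --series '[{"delta_pos":[0,0,0.005],"delta_rot":[0,0,0],"fingers":1},{"delta_pos":[0,0,0.012],"delta_rot":[0,0,0],"fingers":1},{"delta_pos":[0,0,0.02],"delta_rot":[0,0,0],"fingers":1},{"delta_pos":[0,0,0.025],"delta_rot":[0,0,0],"fingers":1},{"delta_pos":[0,0,0.03],"delta_rot":[0,0,0],"fingers":1},{"delta_pos":[0,0,0.03],"delta_rot":[0,0,0],"fingers":1},{"delta_pos":[0,0,0.02],"delta_rot":[0,0,0],"fingers":1},{"delta_pos":[0,0,0],"delta_rot":[0,0,0],"fingers":1}]'

```text
time: 6.2
eef_pos: [465.8, 243.8, 217.0]
ee_rot: [-3.139, 0.001, -1.202]
wrist_force: [-0.5, -0.1, -2.1]
grip_width: 11.3
gripper_force: 39.3
```

Run:
```python
from h import *
for n in("scene","wrist","top"):
    s=arm.get_state();c=cal(n)
    im,d=arm.get_image(n);cv2.imwrite(f"pics/{n}2.png",im[:,:,::-1]);np.savez(f"{n}2.npz",im=im,d=d,K=c[0],R=c[1],t=c[2])
    print(n,s["eef_pos"],s["ee_rot"])
    P=pts(c,d);h=P[...,2]
    def comp(lab,m):
        nn,L,S,C=cv2.connectedComponentsWithStats(m.astype(np.uint8))
        for i in range(1,nn):
            if S[i,4]<60: continue
            q=P[L==i]; r=cv2.minAreaRect(q[:,:2].astype(np.float32))
            print(lab,"px",C[i].round(),"n",S[i,4],"ctr",np.round(r[0],1),"size",np.round(r[1],1),"ang",round(r[2],1),"z",np.percentile(q[:,2],[2,50,98]).round(1))
    if n=="wrist":
        comp("board",(h>250)&(h<270)&(d>100)&(abs(P[...,0]-466)<130)&(abs(P[...,1]-244)<130))
    if n!="wrist":
        bx=(abs(P[...,0]-540)<130)&(abs(P[...,1]+210)<200)&(d>0)
        comp("walls",bx&(h>96)&(h<108)); 
        comp("base",bx&(h>20)&(h<36)); 
    comp("slats",(abs(P[...,0]-465)<150)&(abs(P[...,1]-243)<150)&(h>62)&(h<73))
```

```text
scene [465.800261   243.84527004 217.02307453] [-3.13872861e+00  1.41841200e-03 -1.20179317e+00]
walls px [206. 262.] n 1126 ctr [ 552.  -232.9] size [ 94.8 232.4] ang 4.0 z [ 96.5 102.  104.1]
base px [200. 262.] n 973 ctr [ 486.1 -205.4] size [ 52.4 188.6] ang 2.4 z [25.2 27.3 29.7]
base px [195. 299.] n 2000 ctr [ 538.3 -234.9] size [147.7 280.4] ang 4.3 z [20.7 27.3 35. ]
slats px [317. 177.] n 118 ctr [430.9 235.5] size [ 11.3 179.4] ang 21.5 z [62.6 66.5 68.8]
slats px [325. 179.] n 120 ctr [453.7 244.4] size [ 11.7 185.4] ang 21.6 z [63.  66.5 68.9]
slats px [333. 181.] n 126 ctr [476.6 254.6] size [ 10.4 183.8] ang 21.2 z [63.  66.2 69.4]
slats px [341. 183.] n 122 ctr [501.3 259.9] size [ 11.5 182.7] ang 20.8 z [62.4 66.6 69.1]
slats px [349. 185.] n 121 ctr [523.8 271.8] size [ 10.8 183.8] ang 21.1 z [63.5 66.9 68.8]
wrist [465.09995772 243.35930869 215.50707957] [ 3.14154267e+00  7.19548070e-04 -1.20213835e+00]
board px [279. 308.] n 11539 ctr [468.8 230.8] size [65.1 48.4] ang 57.1 z [253.  263.7 269.6]
board px [148. 375.] n 74 ctr [497.8 262.3] size [5.6 2.1] ang 55.8 z
[... 427 characters left out ...]
4 330.2] size [ 56.6 119.4] ang 6.6 z [62.3 66.6 72.7]
top [464.75485867 243.07146006 214.57401127] [ 3.13970486e+00  4.50298247e-05 -1.20222689e+00]
walls px [361. 169.] n 597 ctr [ 548.3 -233.5] size [ 92.3 231.1] ang 4.4 z [ 97.3 102.4 107.1]
base px [356. 190.] n 2961 ctr [ 533.6 -234.3] size [144.6 280.5] ang 4.3 z [21.7 27.9 34. ]
slats px [215. 202.] n 99 ctr [489.4 211.2] size [11.2 85. ] ang 21.0 z [62.5 67.3 72.5]
slats px [203. 215.] n 204 ctr [449.6 245.3] size [ 12.  177.9] ang 21.6 z [62.1 67.3 72.2]
slats px [182. 215.] n 65 ctr [451.8 309.9] size [11.1 58.6] ang 22.0 z [63.  67.8 72.4]
slats px [206. 222.] n 203 ctr [426.3 236.5] size [ 11.8 178.9] ang 20.8 z [62.2 67.4 72.6]
```

The board is held and the rack is unmoved. I'm carrying the board over to just in front of the seat, staying high.

>>> send_rows --series '[{"delta_pos":[0.001,-0.02,0],"delta_rot":[0,0,-0.02],"fingers":1},{"delta_pos":[0.002,-0.04,0],"delta_rot":[0,0,-0.025],"fingers":1},{"delta_pos":[0.002,-0.05,0],"delta_rot":[0,0,-0.025],"fingers":1},{"delta_pos":[0.002,-0.055,0],"delta_rot":[0,0,-0.025],"fingers":1},{"delta_pos":[0.002,-0.055,0],"delta_rot":[0,0,-0.025],"fingers":1},{"delta_pos":[0.002,-0.055,0],"delta_rot":[0,0,-0.025],"fingers":1},{"delta_pos":[0.002,-0.055,0],"delta_rot":[0,0,-0.025],"fingers":1},{"delta_pos":[0.002,-0.05,0],"delta_rot":[0,0,-0.025],"fingers":1}]'

```text
time: 7.35
eef_pos: [479.3, -138.9, 214.6]
ee_rot: [3.14, 0.0, -1.399]
wrist_force: [0.5, 0.7, -1.3]
grip_width: 11.4
gripper_force: 39.3
```

>>> send_rows --series '[{"delta_pos":[0.001,-0.045,0],"delta_rot":[0,0,-0.025],"fingers":1},{"delta_pos":[0.001,-0.03,0],"delta_rot":[0,0,-0.025],"fingers":1},{"delta_pos":[0.001,-0.017,0],"delta_rot":[0,0,-0.025],"fingers":1},{"delta_pos":[0.001,-0.01,0],"delta_rot":[0,0,-0.023],"fingers":1},{"delta_pos":[0,0,0],"delta_rot":[0,0,0],"fingers":1},{"delta_pos":[0,0,0],"delta_rot":[0,0,0],"fingers":1},{"delta_pos":[0,0,0],"delta_rot":[0,0,0],"fingers":1},{"delta_pos":[0,0,0],"delta_rot":[0,0,0],"fingers":1}]'

```text
time: 8.35
eef_pos: [484.7, -237.9, 215.5]
ee_rot: [-3.141, -0.0, -1.494]
wrist_force: [0.0, -0.3, -1.9]
grip_width: 11.4
gripper_force: 39.2
```

```bash
cat > look.py <<'E'
from h import *
import sys
def look(tag):
    n="wrist"
    s=arm.get_state();c=cal(n)
    im,d=arm.get_image(n);cv2.imwrite(f"pics/{n}{tag}.png",im[:,:,::-1]);np.savez(f"{n}{tag}.npz",im=im,d=d,K=c[0],R=c[1],t=c[2])
    print(n,s["eef_pos"],s["ee_rot"],s["wrist_force"],s["ft_torque"])
    P=pts(c,d);h=P[...,2]
    def comp(lab,m):
        nn,L,S,C=cv2.connectedComponentsWithStats(m.astype(np.uint8))
        for i in range(1,nn):
            if S[i,4]<60: continue
            q=P[L==i]; r=cv2.minAreaRect(q[:,:2].astype(np.float32))
            print(lab,"px",C[i].round(),"n",S[i,4],"ctr",np.round(r[0],1),"size",np.round(r[1],1),"ang",round(r[2],1),"z",np.percentile(q[:,2],[2,50,98]).round(1))
    bx=(abs(P[...,0]-540)<130)&(abs(P[...,1]+220)<200)&(d>0)
    comp("walls",bx&(h>97)&(h<108));comp("base",bx&(h>22)&(h<33))
    return s,c,im,d,P
E
python3 - <<'E'
from look import *
s,c,im,d,P=look("3")
E
```

```text
wrist [ 484.70847186 -237.89094205  215.45793238] [-3.14138349e+00 -2.25206363e-05 -1.49384872e+00] [ 0.03324147 -0.31690775 -1.92098009] [0.03545212 0.04427571 0.04391493]
walls px [154. 122.] n 8886 ctr [ 550.5 -247.6] size [ 92.4 204.6] ang 4.3 z [ 98.2 103.8 105.4]
base px [193.  27.] n 1770 ctr [ 566.  -368.2] size [ 20.4 104.1] ang 88.4 z [27.3 29.  30.6]
base px [212. 172.] n 17756 ctr [ 544.4 -234.7] size [ 79.4 199.8] ang 4.4 z [27.5 29.  30.7]
```

View pics/wrist3.png

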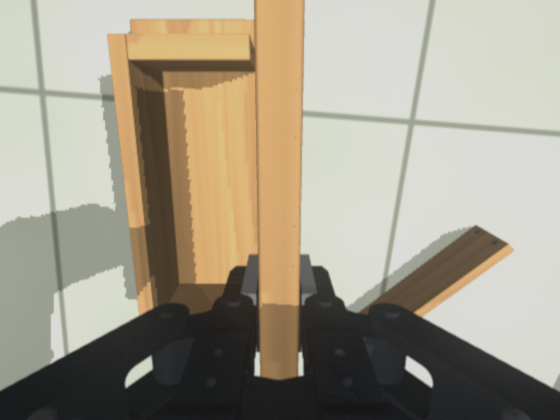

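The view shows the held board (cols 256–300), with end_right at (190,48) and the back board at (130,170). I'll fit box edges from this depth image.

Run:
```python
from h import *
z=np.load("wrist3.npz");c=(z["K"],z["R"],z["t"]);d=z["d"];P=pts(c,d);h=P[...,2]
bx=(abs(P[...,0]-540)<130)&(abs(P[...,1]+220)<200)&(d>0)
w=P[bx&(h>98)&(h<108)][:,:2]
# back outer edge: max x per y-bin -> line
yb=np.arange(-335,-170,3.);E=[]
for y in yb:
    q=w[(abs(w[:,1]-y)<1.5)]
    if len(q)>5:E.append((q[:,0].max(),y))
E=np.array(E);E=E[5:-3]
p=np.polyfit(E[:,1],E[:,0],1);r=E[:,0]-np.polyval(p,E[:,1]);print("back outer slope",p[0],"ang deg",-np.degrees(np.arctan(p[0])),"rms",r.std())
for a in (np.arctan(-p[0]),np.radians(4.3)):
    ux=np.array([np.cos(a),np.sin(a)]);uy=np.array([-ux[1],ux[0]])
    L=np.c_[w@ux,w@uy];
    back=np.percentile(L[L[:,1]>L[:,1].min()+30][:,0],99.7);er=L[L[:,0]<back-20];ro=np.percentile(er[:,1],.3);ri=np.percentile(er[:,1],99.7);fr=np.percentile(L[:,0],.2)
    print("a",np.degrees(a),"wall local: back",back,"front",fr,"right out",ro,"in",ri,"(exp 92 deep,16 thick)")
    b=P[bx&(h>22)&(h<33)][:,:2];b=np.c_[b@ux,b@uy];print("base min y",np.percentile(b[:,1],.3), "exp right out -25")
    ox=((back-52)+(fr+40))/2;oy=((ro+115)+(ri+99))/2
    O=ux*ox+uy*oy;print("origin",O,"seat",O-46*ux)
# held board top
bt=P[(h>255)&(h<270)&(d>100)]
m=(h>257)&(h<268)&(abs((P[...,0]-485))<25)&(P[...,1]<-255)
q=P[m];r=cv2.minAreaRect(q[:,:2].astype(np.float32));print("board",r,q[:,1].min(),np.median(q[:,2]),len(q))
e=q[q[:,1]<q[:,1].min()+30];print("end y",e[:,1].min(),"x range",np.percentile(e[:,0],[1,99]))
```

```text
back outer slope -0.07615273081655763 ang deg 4.354824830783939 rms 0.2786556990119521
a 4.354824830783939 wall local: back 575.9598247773654 front 484.1766559874281 right out -390.78612584661136 in -374.86093786349124 (exp 92 deep,16 thick)
base min y -415.0967686530502 exp right out -25
origin [ 543.49929278 -235.23320354] seat [ 497.63209792 -238.72611568]
a 4.3 wall local: back 576.240040877642 front 484.54376865425854 right out -390.29677878242256 in -374.36355854495685 (exp 92 deep,16 thick)
base min y -414.5882582195635 exp right out -25
origin [ 543.55971708 -235.23691363] seat [ 497.68920093 -238.68593506]
board ((488.4761047363281, -293.47564697265625), (12.148591995239258, 78.04000091552734), 4.381297588348389) -332.8376760882161 263.6782296065345 13521
end y -332.8376760882161 x range [484.01514295 496.72177285]
```

Box pose fixed: yaw 4.35°, origin (543.5, -235.2), and seat (497.7, -238.7). All edges match the given sizes. I'm lowering to about 2 mm above the ledge, with an 8 mm gap in front of the end boards.

>>> send_rows --series '[{"delta_pos":[0.005,-0.002,-0.02],"delta_rot":[0,0,0],"fingers":1},{"delta_pos":[0,0,-0.03],"delta_rot":[0,0,0],"fingers":1},{"delta_pos":[0,0,-0.035],"delta_rot":[0,0,0],"fingers":1},{"delta_pos":[0,0,-0.03],"delta_rot":[0,0,0],"fingers":1},{"delta_pos":[0,0,-0.02],"delta_rot":[0,0,0],"fingers":1},{"delta_pos":[0,0,-0.014],"delta_rot":[0,0,0],"fingers":1},{"delta_pos":[0,0,-0.006],"delta_rot":[0,0,0],"fingers":1},{"delta_pos":[0,0,0],"delta_rot":[0,0,0],"fingers":1}]'

```text
time: 9.4
eef_pos: [489.8, -240.5, 60.5]
ee_rot: [-3.141, -0.0, -1.495]
wrist_force: [0.1, -0.1, -2.0]
grip_width: 11.9
gripper_force: 39.3
```

Run:
```python
from look import *
s,c,im,d,P=look("4")
n="top";im,d=arm.get_image(n);cv2.imwrite("pics/top4.png",im[:,:,::-1])
n="scene";im,d=arm.get_image(n)
t=cv2.resize(cv2.imread("pics/top4.png")[140:230,290:430],(420,270),interpolation=cv2.INTER_CUBIC)
w=cv2.resize(cv2.imread("pics/wrist4.png"),(373,280))
sc=cv2.resize(im[200:340,120:290,::-1],(383,315),interpolation=cv2.INTER_CUBIC)
o=np.zeros((600,800,3),np.uint8);o[:280,:373]=w;o[:270,380:]=t;o[284:599,:383]=sc
cv2.imwrite("pics/crop4.png",o)
```

```text
wrist [ 489.84573487 -240.47708615   60.46684479] [-3.14138742e+00 -2.17531326e-04 -1.49450746e+00] [ 0.13640284 -0.07383198 -2.04406591] [ 0.02974014 -0.00560361 -0.01308246]
walls px [245. 312.] n 874 ctr [ 501.9 -242.6] size [14.3 25.8] ang 5.7 z [ 97.5 104.3 107.9]
walls px [312. 313.] n 892 ctr [ 482.4 -245.7] size [27.2 14.1] ang 68.3 z [ 97.5 104.8 107.9]
walls px [200. 317.] n 167 ctr [ 514.4 -247. ] size [6.  1.5] ang 4.3 z [102.5 105.5 107.8]
walls px [357. 317.] n 168 ctr [ 465.8 -251. ] size [6.2 1.7] ang 3.2 z [101.7 105.5 107.9]
walls px [  4. 369.] n 355 ctr [ 582.3 -219.8] size [ 2.9 19.3] ang 6.3 z [ 97.   98.5 101.7]
base px [166. 167.] n 46036 ctr [ 544.9 -269.7] size [ 84.6 164.5] ang 4.4 z [27.6 29.  30.9]
base px [317. 127.] n 8039 ctr [ 475.  -293.3] size [ 15. 128.] ang 4.4 z [27.3 28.8 30.2]
base px [257. 365.] n 112 ctr [ 496.6 -170.4] size [ 2.9 15.4] ang 3.2 z [27.9 29.  30. ]
base px [300. 365.] n 106 ctr [ 472.1 -172.1] size [ 2.9 15.9] ang 8.3 z [27.5 28.8 30.2]
base px [139. 371.] n 373 ctr [ 564.1 -159.8] size [27.1  7.8] ang 45.8 z [27.7 28.9 29.9]
```

View pics/crop4.png

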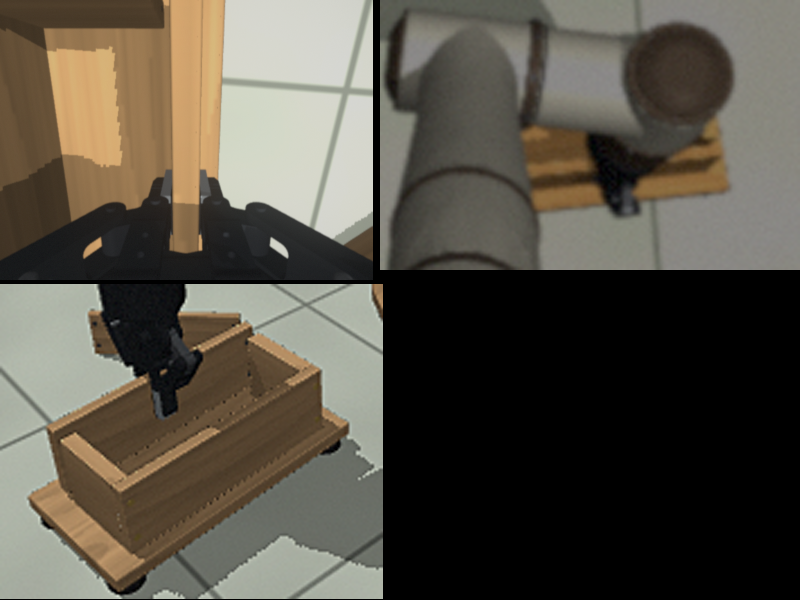

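The scene crop shows the held board in front of both end boards and a few millimetres clear of them. I'll compare the board's ends with the end boards' outer faces within this one view.

```bash
cat > flush.py <<'E'
from h import *
def flush(tag):
    n="scene";c=cal(n);im,d=arm.get_image(n);np.savez(f"scene{tag}.npz",im=im,d=d)
    P=pts(c,d);a=np.radians(4.35);ux=np.array([np.cos(a),np.sin(a)]);uy=np.array([-ux[1],ux[0]])
    Q=P[...,:2]-np.array([543.5,-235.2]);X=Q@ux;Y=Q@uy;H=P[...,2]
    ok=(d>0)&(abs(X)<100)&(abs(Y)<150)
    # -y end faces: median Y of face points
    f=ok&(H>45)&(H<97)&(Y<-105)
    hx=np.histogram(X[f],bins=np.arange(-70,60,4));print("X hist",list(zip(hx[1].astype(int),hx[0])))
    for nm,lo,hi in(("board",-62,-44),("endR",-30,35)):
        m=f&(X>lo)&(X<hi);print(nm,"n",m.sum(),"Y pct",np.percentile(Y[m],[5,25,50,75]).round(2))
    # top surfaces
    t=ok&(H>98)&(H<112)
    for nm,lo,hi in(("boardtop",-66,-46),("endtop",-25,25)):
        m=t&(X>lo)&(X<hi);print(nm,m.sum(),"Y",np.percentile(Y[m],[0,1,99,100]).round(1),"X",np.percentile(X[m],[2,50,98]).round(1),"H",np.median(H[m]).round(1))
E
python3 -c "from flush import *;flush('5')"
```

```text
X hist [(np.int64(-70), np.int64(0)), (np.int64(-66), np.int64(0)), (np.int64(-62), np.int64(1)), (np.int64(-58), np.int64(12)), (np.int64(-54), np.int64(14)), (np.int64(-50), np.int64(56)), (np.int64(-46), np.int64(8)), (np.int64(-42), np.int64(2)), (np.int64(-38), np.int64(12)), (np.int64(-34), np.int64(18)), (np.int64(-30), np.int64(18)), (np.int64(-26), np.int64(13)), (np.int64(-22), np.int64(18)), (np.int64(-18), np.int64(20)), (np.int64(-14), np.int64(15)), (np.int64(-10), np.int64(18)), (np.int64(-6), np.int64(15)), (np.int64(-2), np.int64(20)), (np.int64(2), np.int64(18)), (np.int64(6), np.int64(16)), (np.int64(10), np.int64(23)), (np.int64(14), np.int64(21)), (np.int64(18), np.int64(17)), (np.int64(22), np.int64(16)), (np.int64(26), np.int64(22)), (np.int64(30), np.int64(16)), (np.int64(34), np.int64(20)), (np.int64(38), np.int64(20)), (np.int64(42), np.int64(23)), (np.int64(46), np.int64(18)), (np.int64(50), np.int64(83)), (np.int64(54), np.int64(19))]
board n 91 Y pct [-114.86 -114.34 -113.38 -111.62]
endR n 292 Y pct [-114.2  -113.79 -113.55 -113.26]
boardtop 488 Y [-114.7 -114.   113.8  116.9] X [-59.8 -48.7 -46.1] H 107.0
endtop 283 Y [-114.4 -114.   116.   116.8] X [-23.4   0.2  24.2] H 102.3
```

Run:
```python
from h import *
z=np.load("scene5.npz");d=z["d"];c=cal("scene");P=pts(c,d);a=np.radians(4.35);ux=np.array([np.cos(a),np.sin(a)]);uy=np.array([-ux[1],ux[0]])
Q=P[...,:2]-np.array([543.5,-235.2]);X=Q@ux;Y=Q@uy;H=P[...,2]
f=(d>0)&(H>45)&(H<100)&(Y<-105)&(Y>-125)
for lo,hi in((-62,-58),(-58,-54),(-54,-51),(-51,-49),(-38,-20),(-20,0),(0,20),(20,40)):
    m=f&(X>lo)&(X<hi);print(lo,hi,m.sum(),np.round(np.percentile(Y[m],[10,50,90]),2), np.round(np.median(H[m])))
```

```text
-62 -58 1 [-113.74 -113.74 -113.74] 86.0
-58 -54 13 [-114.81 -114.25 -113.41] 72.0
-54 -51 11 [-114.73 -114.36 -114.  ] 75.0
-51 -49 9 [-114.87 -114.44 -112.18] 72.0
-38 -20 74 [-114.11 -113.55 -113.03] 74.0
-20 0 94 [-114.05 -113.52 -112.98] 74.0
0 20 96 [-114.12 -113.51 -112.95] 73.0
20 40 106 [-114.12 -113.56 -112.98] 73.0
```

The board's -y end stands out 0.8 mm, so I'll shift it +0.8 mm in y and lower gently.

>>> send_rows --series '[{"delta_pos":[0,0.0008,-0.001],"delta_rot":[0,0,0],"fingers":1},{"delta_pos":[0,0,-0.001],"delta_rot":[0,0,0],"fingers":1},{"delta_pos":[0,0,-0.001],"delta_rot":[0,0,0],"fingers":1},{"delta_pos":[0,0,-0.001],"delta_rot":[0,0,0],"fingers":1},{"delta_pos":[0,0,-0.0005],"delta_rot":[0,0,0],"fingers":1},{"delta_pos":[0,0,0],"delta_rot":[0,0,0],"fingers":1},{"delta_pos":[0,0,0],"delta_rot":[0,0,0],"fingers":1},{"delta_pos":[0,0,0],"delta_rot":[0,0,0],"fingers":1}]'

```text
time: 10.6
eef_pos: [489.6, -239.6, 55.8]
ee_rot: [-3.142, -0.0, -1.495]
wrist_force: [-0.4, -0.0, -2.1]
grip_width: 11.6
gripper_force: 39.3
```

>>> send_rows --series '[{"delta_pos":[0,0,-0.0003],"delta_rot":[0,0,0],"fingers":1},{"delta_pos":[0,0,-0.0003],"delta_rot":[0,0,0],"fingers":1},{"delta_pos":[0,0,-0.0002],"delta_rot":[0,0,0],"fingers":1},{"delta_pos":[0,0,-0.0002],"delta_rot":[0,0,0],"fingers":1},{"delta_pos":[0,0,0],"delta_rot":[0,0,0],"fingers":1},{"delta_pos":[0,0,0],"delta_rot":[0,0,0],"fingers":1},{"delta_pos":[0,0,0],"delta_rot":[0,0,0],"fingers":1},{"delta_pos":[0,0,0],"delta_rot":[0,0,0],"fingers":1}]'

```text
time: 11.6
eef_pos: [489.7, -239.7, 55.6]
ee_rot: [-3.141, -0.0, -1.495]
wrist_force: [-2.0, 2.2, 6.0]
grip_width: 11.5
gripper_force: 40.4
```

Contact with the ledge. I'll ease the pressure slightly and slide to within about 2 mm of the end boards.

>>> send_rows --series '[{"delta_pos":[0.001,0.0001,0.0004],"delta_rot":[0,0,0],"fingers":1},{"delta_pos":[0.001,0.0001,0],"delta_rot":[0,0,0],"fingers":1},{"delta_pos":[0.001,0.0001,0],"delta_rot":[0,0,0],"fingers":1},{"delta_pos":[0.001,0.0001,0],"delta_rot":[0,0,0],"fingers":1},{"delta_pos":[0.001,0.0001,0],"delta_rot":[0,0,0],"fingers":1},{"delta_pos":[0.0005,0,0],"delta_rot":[0,0,0],"fingers":1},{"delta_pos":[0.0005,0,0],"delta_rot":[0,0,0],"fingers":1},{"delta_pos":[0,0,0],"delta_rot":[0,0,0],"fingers":1}]'

```text
time: 12.6
eef_pos: [493.8, -239.4, 55.6]
ee_rot: [3.138, 0.0, -1.495]
wrist_force: [-5.6, -0.8, 7.8]
grip_width: 11.6
gripper_force: 40.7
```

Run:
```python
from flush import *
s=arm.get_state();print(s["eef_pos"],s["wrist_force"],s["ft_torque"])
flush("6")
z=np.load("scene6.npz");d=z["d"];c=cal("scene");P=pts(c,d);a=np.radians(4.35);ux=np.array([np.cos(a),np.sin(a)]);uy=np.array([-ux[1],ux[0]])
Q=P[...,:2]-np.array([543.5,-235.2]);X=Q@ux;Y=Q@uy;H=P[...,2]
f=(d>0)&(H>45)&(H<100)&(Y<-105)&(Y>-125)
for lo,hi in((-56,-52),(-52,-48),(-48,-45),(-45,-42),(-42,-38),(-35,-20),(-20,0),(0,20),(20,40)):
    m=f&(X>lo)&(X<hi);print(lo,hi,m.sum(),np.round(np.percentile(Y[m],[10,50,90]),2) if m.any() else 0)
```

```text
[ 493.8176665  -239.37392218   55.58262495] [-5.61629476 -0.78932586  7.83420138] [-0.03659951  1.72622556 -0.01445959]
X hist [(np.int64(-70), np.int64(0)), (np.int64(-66), np.int64(0)), (np.int64(-62), np.int64(0)), (np.int64(-58), np.int64(1)), (np.int64(-54), np.int64(13)), (np.int64(-50), np.int64(18)), (np.int64(-46), np.int64(26)), (np.int64(-42), np.int64(8)), (np.int64(-38), np.int64(13)), (np.int64(-34), np.int64(18)), (np.int64(-30), np.int64(15)), (np.int64(-26), np.int64(18)), (np.int64(-22), np.int64(18)), (np.int64(-18), np.int64(16)), (np.int64(-14), np.int64(15)), (np.int64(-10), np.int64(16)), (np.int64(-6), np.int64(17)), (np.int64(-2), np.int64(18)), (np.int64(2), np.int64(20)), (np.int64(6), np.int64(16)), (np.int64(10), np.int64(16)), (np.int64(14), np.int64(24)), (np.int64(18), np.int64(19)), (np.int64(22), np.int64(17)), (np.int64(26), np.int64(22)), (np.int64(30), np.int64(20)), (np.int64(34), np.int64(15)), (np.int64(38), np.int64(21)), (np.int64(42), np.int64(19)), (np.int64(46), np.int64(21)), (np.int64(50), np.int64(83)), (np.int64(54), np.int64(20))]
board n 44 Y pct [-114.   -113.66 -113.45 -113.05]
endR n 290 Y pct [-114.27 -113.9  -113.53 -113.22]
boardtop 224 Y [-113.9 -113.4  113.   115.2] X [-61.2 -50.4 -46.2] H 102.2
endtop 316 Y [-114.2 -114.   115.8  116.6] X [-23.6  -3.1  23.3] H 102.3
-56 -52 6 [-113.4  -113.19 -113.01]
-52 -48 15 [-113.94 -113.49 -112.94]
-48 -45 19 [-113.94 -113.54 -110.58]
-45 -42 21 [-113.71 -112.88 -111.88]
-42 -38 9 [-113.69 -112.76 -111.43]
-35 -20 66 [-114.02 -113.53 -113.02]
-20 0 91 [-114.16 -113.62 -112.99]
0 20 100 [-114.13 -113.56 -112.96]
20 40 103 [-114.17 -113.45 -112.89]
```

The ends are flush within 0.2 mm. I'll ease the downward load and bring the board gently against the end boards while it is still held.

>>> send_rows --series '[{"delta_pos":[0.0003,0,0.0005],"delta_rot":[0,0,0],"fingers":1},{"delta_pos":[0.0005,0,0],"delta_rot":[0,0,0],"fingers":1},{"delta_pos":[0.0005,0,0],"delta_rot":[0,0,0],"fingers":1},{"delta_pos":[0.0005,0.0001,0],"delta_rot":[0,0,0],"fingers":1},{"delta_pos":[0.0005,0,0],"delta_rot":[0,0,0],"fingers":1},{"delta_pos":[0.0005,0.0001,0],"delta_rot":[0,0,0],"fingers":1},{"delta_pos":[0,0,0],"delta_rot":[0,0,0],"fingers":1},{"delta_pos":[0,0,0],"delta_rot":[0,0,0],"fingers":1}]'

```text
time: 13.65
eef_pos: [498.0, -239.0, 55.6]
ee_rot: [3.141, 0.0, -1.495]
wrist_force: [-3.2, -0.5, 2.0]
grip_width: 11.8
gripper_force: 39.8
```

>>> send_rows --series '[{"delta_pos":[0.0003,0,0.0001],"delta_rot":[0,0,0],"fingers":1},{"delta_pos":[0.0003,0,0],"delta_rot":[0,0,0],"fingers":1},{"delta_pos":[0.0003,0,0],"delta_rot":[0,0,0],"fingers":1},{"delta_pos":[0,0,0],"delta_rot":[0,0,0],"fingers":1},{"delta_pos":[0,0,0],"delta_rot":[0,0,0],"fingers":1},{"delta_pos":[0,0,0],"delta_rot":[0,0,0],"fingers":1},{"delta_pos":[0,0,0],"delta_rot":[0,0,0],"fingers":1},{"delta_pos":[0,0,0],"delta_rot":[0,0,0],"fingers":1}]'

```text
time: 14.65
eef_pos: [498.0, -238.9, 55.6]
ee_rot: [3.139, 0.001, -1.495]
wrist_force: [-6.2, -2.2, 3.5]
grip_width: 11.2
gripper_force: 39.9
```

Run:
```python
from flush import *
s=arm.get_state();print(s["eef_pos"],s["ee_rot"],s["wrist_force"],s["ft_torque"])
flush("7")
```

```text
[ 498.02505587 -238.93912688   55.59140631] [ 3.13915170e+00  6.06920819e-04 -1.49520921e+00] [-6.17077356 -2.15550222  3.46594683] [-0.52637987  1.4699822  -0.02108989]
X hist [(np.int64(-70), np.int64(0)), (np.int64(-66), np.int64(0)), (np.int64(-62), np.int64(0)), (np.int64(-58), np.int64(0)), (np.int64(-54), np.int64(0)), (np.int64(-50), np.int64(14)), (np.int64(-46), np.int64(17)), (np.int64(-42), np.int64(16)), (np.int64(-38), np.int64(17)), (np.int64(-34), np.int64(15)), (np.int64(-30), np.int64(15)), (np.int64(-26), np.int64(16)), (np.int64(-22), np.int64(14)), (np.int64(-18), np.int64(21)), (np.int64(-14), np.int64(15)), (np.int64(-10), np.int64(19)), (np.int64(-6), np.int64(20)), (np.int64(-2), np.int64(15)), (np.int64(2), np.int64(17)), (np.int64(6), np.int64(22)), (np.int64(10), np.int64(15)), (np.int64(14), np.int64(20)), (np.int64(18), np.int64(17)), (np.int64(22), np.int64(18)), (np.int64(26), np.int64(20)), (np.int64(30), np.int64(17)), (np.int64(34), np.int64(21)), (np.int64(38), np.int64(19)), (np.int64(42), np.int64(18)), (np.int64(46), np.int64(24)), (np.int64(50), np.int64(82)), (np.int64(54), np.int64(20))]
board n 24 Y pct [-113.86 -113.55 -113.43 -113.15]
endR n 288 Y pct [-114.3  -113.84 -113.57 -113.28]
boardtop 126 Y [-113.2 -112.3  112.   113.4] X [-61.9 -48.7 -46.1] H 102.1
endtop 316 Y [-113.9 -113.7  116.4  117.2] X [-24.2  -2.8  23.4] H 102.3
```

The board is now against the stop (6 N) and still flush. I'm releasing it to a small opening, so the board stands alone with the front finger behind it.

>>> send_rows --series '[{"delta_pos":[0,0,0],"delta_rot":[0,0,0],"fingers":0.6},{"delta_pos":[0,0,0],"delta_rot":[0,0,0],"fingers":0.55},{"delta_pos":[0,0,0],"delta_rot":[0,0,0],"fingers":0.5},{"delta_pos":[0,0,0],"delta_rot":[0,0,0],"fingers":0.45},{"delta_pos":[0,0,0],"delta_rot":[0,0,0],"fingers":0.4},{"delta_pos":[0,0,0],"delta_rot":[0,0,0],"fingers":0.4},{"delta_pos":[0,0,0],"delta_rot":[0,0,0],"fingers":0.4},{"delta_pos":[0,0,0],"delta_rot":[0,0,0],"fingers":0.4}]'

```text
time: 15.7
eef_pos: [499.3, -239.0, 55.8]
ee_rot: [-3.142, -0.0, -1.495]
wrist_force: [-0.6, -0.7, 0.3]
grip_width: 25.8
gripper_force: 0.0
```

Run:
```python
from flush import *
s=arm.get_state();print(s["eef_pos"],s["ee_rot"],s["wrist_force"],s["ft_torque"])
flush("8")
im=np.load("scene8.npz")["im"]
w,_=arm.get_image("wrist")
o=np.zeros((560,800,3),np.uint8)
o[:, :400]=cv2.resize(im[200:340,120:220,::-1],(400,560),interpolation=cv2.INTER_CUBIC);o[:300,400:]=cv2.resize(w[:,:,::-1],(400,300))
o[305:560,400:]=cv2.resize(im[200:307,190:358,::-1],(400,255))
cv2.imwrite("pics/crop8.png",o)
```

```text
[ 499.28579298 -238.95343781   55.82827732] [-3.14153756e+00 -3.21317390e-05 -1.49480730e+00] [-0.59456494 -0.70089076  0.32572748] [ 0.00862589  0.05538855 -0.0321668 ]
X hist [(np.int64(-70), np.int64(0)), (np.int64(-66), np.int64(0)), (np.int64(-62), np.int64(0)), (np.int64(-58), np.int64(0)), (np.int64(-54), np.int64(2)), (np.int64(-50), np.int64(13)), (np.int64(-46), np.int64(21)), (np.int64(-42), np.int64(15)), (np.int64(-38), np.int64(11)), (np.int64(-34), np.int64(19)), (np.int64(-30), np.int64(17)), (np.int64(-26), np.int64(15)), (np.int64(-22), np.int64(18)), (np.int64(-18), np.int64(18)), (np.int64(-14), np.int64(14)), (np.int64(-10), np.int64(17)), (np.int64(-6), np.int64(17)), (np.int64(-2), np.int64(18)), (np.int64(2), np.int64(21)), (np.int64(6), np.int64(15)), (np.int64(10), np.int64(18)), (np.int64(14), np.int64(19)), (np.int64(18), np.int64(21)), (np.int64(22), np.int64(16)), (np.int64(26), np.int64(18)), (np.int64(30), np.int64(17)), (np.int64(34), np.int64(20)), (np.int64(38), np.int64(23)), (np.int64(42), np.int64(18)), (np.int64(46), np.int64(17)), (np.int64(50), np.int64(85)), (np.int64(54), np.int64(19))]
board n 26 Y pct [-114.   -113.43 -113.23 -112.98]
endR n 282 Y pct [-114.27 -113.85 -113.58 -113.26]
boardtop 131 Y [-113.9 -112.9  105.7  111.7] X [-64.4 -48.8 -46.1] H 102.2
endtop 341 Y [-114.8 -113.9  115.9  117. ] X [-23.3  -0.5  24. ] H 102.3
```

View pics/crop8.png

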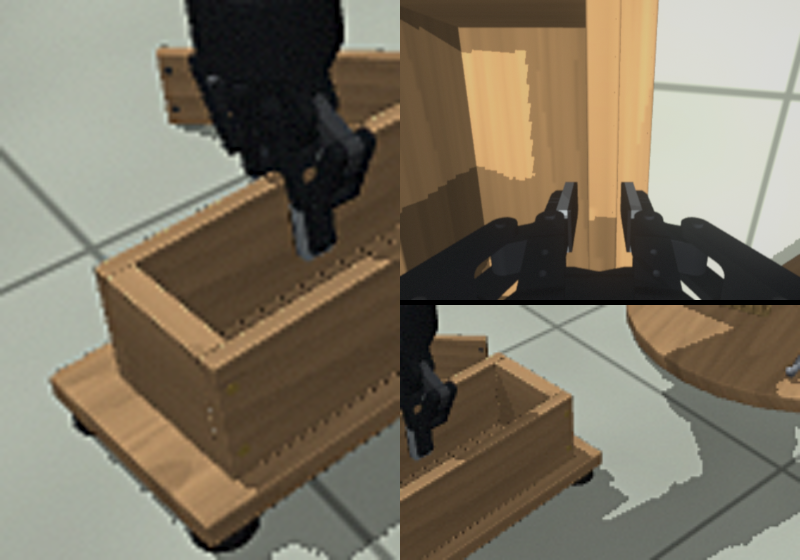

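The board stands closed against both end boards, with the pads clear on either side. I'm lowering the fingers to the board's mid-height, centring, and advancing the front pad.

>>> send_rows --series '[{"delta_pos":[0,0.0003,-0.003],"delta_rot":[0,0,0],"fingers":0.4},{"delta_pos":[0,0,-0.003],"delta_rot":[0,0,0],"fingers":0.4},{"delta_pos":[0,0,-0.003],"delta_rot":[0,0,0],"fingers":0.4},{"delta_pos":[0.001,0.0001,0],"delta_rot":[0,0,0],"fingers":0.4},{"delta_pos":[0.001,0.0001,0],"delta_rot":[0,0,0],"fingers":0.4},{"delta_pos":[0.001,0.0001,0],"delta_rot":[0,0,0],"fingers":0.4},{"delta_pos":[0.001,0,0],"delta_rot":[0,0,0],"fingers":0.4},{"delta_pos":[0.0005,0,0],"delta_rot":[0,0,0],"fingers":0.4}]'

```text
time: 16.8
eef_pos: [503.9, -238.3, 46.9]
ee_rot: [-3.141, -0.0, -1.495]
wrist_force: [-0.4, -0.1, 0.1]
grip_width: 25.4
gripper_force: 0.0
```

>>> send_rows --series '[{"delta_pos":[0.0003,0,0],"delta_rot":[0,0,0],"fingers":0.4},{"delta_pos":[0.0003,0,0],"delta_rot":[0,0,0],"fingers":0.4},{"delta_pos":[0.0003,0,0],"delta_rot":[0,0,0],"fingers":0.4},{"delta_pos":[0.0003,0.0001,0],"delta_rot":[0,0,0],"fingers":0.4},{"delta_pos":[0.0003,0,0],"delta_rot":[0,0,0],"fingers":0.4},{"delta_pos":[0,0,0],"delta_rot":[0,0,0],"fingers":0.4},{"delta_pos":[0,0,0],"delta_rot":[0,0,0],"fingers":0.4},{"delta_pos":[0,0,0],"delta_rot":[0,0,0],"fingers":0.4}]'

```text
time: 17.8
eef_pos: [504.8, -238.2, 46.8]
ee_rot: [3.141, 0.0, -1.495]
wrist_force: [-1.8, 0.0, 2.3]
grip_width: 26.2
gripper_force: 1.2
```

Contact. I'm increasing the push gradually.

>>> send_rows --series '[{"delta_pos":[0.0003,0,0],"delta_rot":[0,0,0],"fingers":0.4},{"delta_pos":[0.0003,0,0],"delta_rot":[0,0,0],"fingers":0.4},{"delta_pos":[0.0003,0,0],"delta_rot":[0,0,0],"fingers":0.4},{"delta_pos":[0,0,0],"delta_rot":[0,0,0],"fingers":0.4},{"delta_pos":[0,0,0],"delta_rot":[0,0,0],"fingers":0.4},{"delta_pos":[0,0,0],"delta_rot":[0,0,0],"fingers":0.4},{"delta_pos":[0,0,0],"delta_rot":[0,0,0],"fingers":0.4},{"delta_pos":[0,0,0],"delta_rot":[0,0,0],"fingers":0.4}]'

```text
time: 18.8
eef_pos: [504.8, -238.2, 46.7]
ee_rot: [3.139, 0.001, -1.495]
wrist_force: [-5.3, -0.6, 5.8]
grip_width: 25.6
gripper_force: 2.8
```

The tool is also pressing down (Fz≈6 N), which would take load off the ends through friction, so I'll relieve z as the push rises.

>>> send_rows --series '[{"delta_pos":[0,0,0.0002],"delta_rot":[0,0,0],"fingers":0.4},{"delta_pos":[0,0,0.0002],"delta_rot":[0,0,0],"fingers":0.4},{"delta_pos":[0.0003,0,0.0002],"delta_rot":[0,0,0],"fingers":0.4},{"delta_pos":[0.0003,0,0],"delta_rot":[0,0,0],"fingers":0.4},{"delta_pos":[0,0,0],"delta_rot":[0,0,0],"fingers":0.4},{"delta_pos":[0,0,0],"delta_rot":[0,0,0],"fingers":0.4},{"delta_pos":[0,0,0],"delta_rot":[0,0,0],"fingers":0.4},{"delta_pos":[0,0,0],"delta_rot":[0,0,0],"fingers":0.4}]'

```text
time: 19.8
eef_pos: [504.7, -238.2, 46.7]
ee_rot: [3.137, 0.001, -1.496]
wrist_force: [-5.6, -1.5, 1.3]
grip_width: 25.6
gripper_force: 2.9
```

>>> send_rows --series '[{"delta_pos":[0.0003,0,0.0001],"delta_rot":[0,0,0],"fingers":0.4},{"delta_pos":[0.0003,-0.0001,0.0001],"delta_rot":[0,0,0],"fingers":0.4},{"delta_pos":[0.0003,0,0.0001],"delta_rot":[0,0,0],"fingers":0.4},{"delta_pos":[0.0003,0,0.0001],"delta_rot":[0,0,0],"fingers":0.4},{"delta_pos":[0,0,0],"delta_rot":[0,0,0],"fingers":0.4},{"delta_pos":[0,0,0],"delta_rot":[0,0,0],"fingers":0.4},{"delta_pos":[0,0,0],"delta_rot":[0,0,0],"fingers":0.4},{"delta_pos":[0,0,0],"delta_rot":[0,0,0],"fingers":0.4}]'

```text
time: 20.8
eef_pos: [504.7, -238.2, 46.7]
ee_rot: [3.135, 0.002, -1.496]
wrist_force: [-7.7, -1.2, 2.3]
grip_width: 25.6
gripper_force: 3.8
```

>>> send_rows --series '[{"delta_pos":[0.0003,0,0.0001],"delta_rot":[0,0,0],"fingers":0.4},{"delta_pos":[0.0003,0,0.0001],"delta_rot":[0,0,0],"fingers":0.4},{"delta_pos":[0.0003,0,0.0001],"delta_rot":[0,0,0],"fingers":0.4},{"delta_pos":[0.0003,0,0.0001],"delta_rot":[0,0,0],"fingers":0.4},{"delta_pos":[0.0003,0,0.0001],"delta_rot":[0,0,0],"fingers":0.4},{"delta_pos":[0,0,0],"delta_rot":[0,0,0],"fingers":0.4},{"delta_pos":[0,0,0],"delta_rot":[0,0,0],"fingers":0.4},{"delta_pos":[0,0,0],"delta_rot":[0,0,0],"fingers":0.4}]'

```text
time: 21.8
eef_pos: [504.6, -238.1, 46.7]
ee_rot: [3.131, 0.003, -1.496]
wrist_force: [-8.9, -1.6, 1.1]
grip_width: 25.4
gripper_force: 4.8
```

>>> send_rows --series '[{"delta_pos":[0.0003,0,0],"delta_rot":[0,0,0],"fingers":0.4},{"delta_pos":[0.0003,-0.0001,0],"delta_rot":[0,0,0],"fingers":0.4},{"delta_pos":[0.0003,0,0],"delta_rot":[0,0,0],"fingers":0.4},{"delta_pos":[0.0003,0,0.0001],"delta_rot":[0,0,0],"fingers":0.4},{"delta_pos":[0.0002,0,0.0001],"delta_rot":[0,0,0],"fingers":0.4},{"delta_pos":[0,0,0],"delta_rot":[0,0,0],"fingers":0.4},{"delta_pos":[0,0,0],"delta_rot":[0,0,0],"fingers":0.4},{"delta_pos":[0,0,0],"delta_rot":[0,0,0],"fingers":0.4}]'

```text
time: 22.8
eef_pos: [504.5, -238.1, 46.6]
ee_rot: [3.128, 0.004, -1.497]
wrist_force: [-11.2, -1.9, 3.0]
grip_width: 25.4
gripper_force: 5.7
```

Run:
```python
from flush import *
s=arm.get_state();print(s["eef_pos"],s["ee_rot"],s["wrist_force"],s["ft_torque"])
flush("9")
```

```text
[ 504.51889886 -238.12927146   46.59647165] [ 3.12836989  0.00357847 -1.49690537] [-11.15003769  -1.89824393   2.9708144 ] [-0.66680952  3.1046567   0.04021074]
X hist [(np.int64(-70), np.int64(0)), (np.int64(-66), np.int64(0)), (np.int64(-62), np.int64(0)), (np.int64(-58), np.int64(0)), (np.int64(-54), np.int64(3)), (np.int64(-50), np.int64(12)), (np.int64(-46), np.int64(16)), (np.int64(-42), np.int64(16)), (np.int64(-38), np.int64(13)), (np.int64(-34), np.int64(17)), (np.int64(-30), np.int64(20)), (np.int64(-26), np.int64(12)), (np.int64(-22), np.int64(15)), (np.int64(-18), np.int64(22)), (np.int64(-14), np.int64(18)), (np.int64(-10), np.int64(15)), (np.int64(-6), np.int64(19)), (np.int64(-2), np.int64(16)), (np.int64(2), np.int64(19)), (np.int64(6), np.int64(15)), (np.int64(10), np.int64(21)), (np.int64(14), np.int64(18)), (np.int64(18), np.int64(19)), (np.int64(22), np.int64(19)), (np.int64(26), np.int64(17)), (np.int64(30), np.int64(19)), (np.int64(34), np.int64(19)), (np.int64(38), np.int64(21)), (np.int64(42), np.int64(19)), (np.int64(46), np.int64(19)), (np.int64(50), np.int64(81)), (np.int64(54), np.int64(20))]
board n 21 Y pct [-113.83 -113.53 -113.09 -112.82]
endR n 290 Y pct [-114.25 -113.84 -113.55 -113.26]
boardtop 109 Y [-113.7 -112.9  105.   112.7] X [-60.  -48.7 -46.2] H 102.1
endtop 347 Y [-114.3 -113.7  115.5  117.3] X [-24.    1.2  23.2] H 102.2
```

>>> send_rows --series '[{"delta_pos":[0.0003,0,0.0001],"delta_rot":[0,0,0],"fingers":0.4},{"delta_pos":[0.0003,-0.0001,0.0001],"delta_rot":[0,0,0],"fingers":0.4},{"delta_pos":[0.0003,0,0.0001],"delta_rot":[0,0,0],"fingers":0.4},{"delta_pos":[0.0003,-0.0001,0.0001],"delta_rot":[0,0,0],"fingers":0.4},{"delta_pos":[0.0003,0,0],"delta_rot":[0,0,0],"fingers":0.4},{"delta_pos":[0,0,0],"delta_rot":[0,0,0],"fingers":0.4},{"delta_pos":[0,0,0],"delta_rot":[0,0,0],"fingers":0.4},{"delta_pos":[0,0,0],"delta_rot":[0,0,0],"fingers":0.4}]'

```text
time: 23.85
eef_pos: [504.4, -238.1, 46.5]
ee_rot: [3.125, 0.005, -1.497]
wrist_force: [-14.0, -1.8, 2.9]
grip_width: 25.7
gripper_force: 6.0
```

>>> send_rows --series '[{"delta_pos":[-0.0002,0,0.0001],"delta_rot":[0,0,0],"fingers":0.4},{"delta_pos":[-0.0002,0,0.0001],"delta_rot":[0,0,0],"fingers":0.4},{"delta_pos":[0,0,0],"delta_rot":[0,0,0],"fingers":0.4},{"delta_pos":[0,0,0],"delta_rot":[0,0,0],"fingers":0.4},{"delta_pos":[0,0,0],"delta_rot":[0,0,0],"fingers":0.4},{"delta_pos":[0,0,0],"delta_rot":[0,0,0],"fingers":0.4},{"delta_pos":[0,0,0],"delta_rot":[0,0,0],"fingers":0.4},{"delta_pos":[0,0,0],"delta_rot":[0,0,0],"fingers":0.4}]'

```text
time: 24.85
eef_pos: [504.4, -238.1, 46.6]
ee_rot: [3.126, 0.004, -1.497]
wrist_force: [-12.4, -2.1, 1.6]
grip_width: 25.5
gripper_force: 5.8
```

>>> send_rows --series '[{"delta_pos":[0,0,0],"delta_rot":[0,0,0],"fingers":0.4},{"delta_pos":[0,0,0],"delta_rot":[0,0,0],"fingers":0.4},{"delta_pos":[0,0,0],"delta_rot":[0,0,0],"fingers":0.4},{"delta_pos":[0,0,0],"delta_rot":[0,0,0],"fingers":0.4},{"delta_pos":[0,0,0],"delta_rot":[0,0,0],"fingers":0.4},{"delta_pos":[0,0,0],"delta_rot":[0,0,0],"fingers":0.4},{"delta_pos":[0,0,0],"delta_rot":[0,0,0],"fingers":0.4},{"delta_pos":[0,0,0],"delta_rot":[0,0,0],"fingers":0.4}]'

```text
time: 25.85
eef_pos: [504.5, -238.1, 46.6]
ee_rot: [3.126, 0.005, -1.497]
wrist_force: [-13.8, -2.0, 1.1]
grip_width: 25.8
gripper_force: 5.8
```

Steady at about 13 N on the wrist, roughly 12 N on the ends after base friction. I'm holding it.

>>> send_rows --series '[{"delta_pos":[0,0,0],"delta_rot":[0,0,0],"fingers":0.4},{"delta_pos":[0,0,0],"delta_rot":[0,0,0],"fingers":0.4},{"delta_pos":[0,0,0],"delta_rot":[0,0,0],"fingers":0.4},{"delta_pos":[0,0,0],"delta_rot":[0,0,0],"fingers":0.4},{"delta_pos":[0,0,0],"delta_rot":[0,0,0],"fingers":0.4},{"delta_pos":[0,0,0],"delta_rot":[0,0,0],"fingers":0.4},{"delta_pos":[0,0,0],"delta_rot":[0,0,0],"fingers":0.4},{"delta_pos":[0,0,0],"delta_rot":[0,0,0],"fingers":0.4}]'

```text
time: 26.85
eef_pos: [504.4, -238.1, 46.6]
ee_rot: [3.126, 0.005, -1.497]
wrist_force: [-13.2, -2.5, 0.8]
grip_width: 25.6
gripper_force: 5.8
```

Run:
```python
from h import *
F=[]
for i in range(10):
    arm.get_image("scene");s=arm.get_state();F.append(s["wrist_force"])
F=np.array(F);print(s["time"],F.mean(0),F.std(0),s["ft_torque"])
im,d=arm.get_image("scene")
o=cv2.resize(im[150:340,120:430,::-1],(800,490),interpolation=cv2.INTER_CUBIC);cv2.imwrite("pics/crop10.png",o)
```

```text
27.35 [-13.40349929  -1.94995445   1.43215156] [0.73980049 0.43362091 0.49833807] [-0.63893745  3.38351591  0.05652274]
```

View pics/crop10.png

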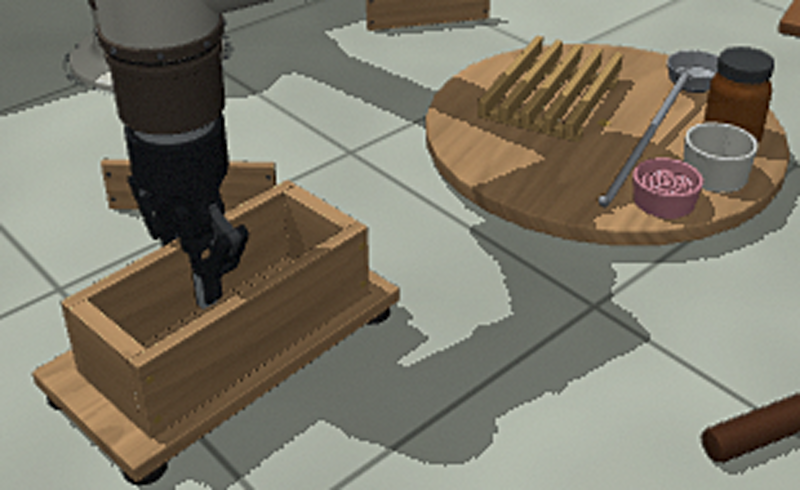

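The view shows the board closed and flush, and the turntable things undisturbed. I'll trim the push down a touch, to about 12.5 N, then hold it for more than three seconds.

>>> send_rows --series '[{"delta_pos":[-0.0002,0,0],"delta_rot":[0,0,0],"fingers":0.4},{"delta_pos":[-0.0002,0,0],"delta_rot":[0,0,0],"fingers":0.4},{"delta_pos":[0,0,0],"delta_rot":[0,0,0],"fingers":0.4},{"delta_pos":[0,0,0],"delta_rot":[0,0,0],"fingers":0.4},{"delta_pos":[0,0,0],"delta_rot":[0,0,0],"fingers":0.4},{"delta_pos":[0,0,0],"delta_rot":[0,0,0],"fingers":0.4},{"delta_pos":[0,0,0],"delta_rot":[0,0,0],"fingers":0.4},{"delta_pos":[0,0,0],"delta_rot":[0,0,0],"fingers":0.4}]'

```text
time: 28.4
eef_pos: [504.5, -238.1, 46.6]
ee_rot: [3.127, 0.004, -1.497]
wrist_force: [-11.6, -2.4, 1.3]
grip_width: 25.9
gripper_force: 5.6
```

>>> send_rows --series '[{"delta_pos":[0,0,0],"delta_rot":[0,0,0],"fingers":0.4},{"delta_pos":[0,0,0],"delta_rot":[0,0,0],"fingers":0.4},{"delta_pos":[0,0,0],"delta_rot":[0,0,0],"fingers":0.4},{"delta_pos":[0,0,0],"delta_rot":[0,0,0],"fingers":0.4},{"delta_pos":[0,0,0],"delta_rot":[0,0,0],"fingers":0.4},{"delta_pos":[0,0,0],"delta_rot":[0,0,0],"fingers":0.4},{"delta_pos":[0,0,0],"delta_rot":[0,0,0],"fingers":0.4},{"delta_pos":[0,0,0],"delta_rot":[0,0,0],"fingers":0.4}]'

```text
time: 29.4
eef_pos: [504.5, -238.1, 46.6]
ee_rot: [3.127, 0.004, -1.497]
wrist_force: [-12.3, -2.0, 0.1]
grip_width: 25.8
gripper_force: 5.6
```

>>> send_rows --series '[{"delta_pos":[0,0,0],"delta_rot":[0,0,0],"fingers":0.4},{"delta_pos":[0,0,0],"delta_rot":[0,0,0],"fingers":0.4},{"delta_pos":[0,0,0],"delta_rot":[0,0,0],"fingers":0.4},{"delta_pos":[0,0,0],"delta_rot":[0,0,0],"fingers":0.4},{"delta_pos":[0,0,0],"delta_rot":[0,0,0],"fingers":0.4},{"delta_pos":[0,0,0],"delta_rot":[0,0,0],"fingers":0.4},{"delta_pos":[0,0,0],"delta_rot":[0,0,0],"fingers":0.4},{"delta_pos":[0,0,0],"delta_rot":[0,0,0],"fingers":0.4}]'

```text
time: 30.4
eef_pos: [504.5, -238.1, 46.6]
ee_rot: [3.127, 0.004, -1.497]
wrist_force: [-13.6, -3.3, 2.4]
grip_width: 26.0
gripper_force: 5.6
```

>>> send_rows --series '[{"delta_pos":[0,0,0],"delta_rot":[0,0,0],"fingers":0.4},{"delta_pos":[0,0,0],"delta_rot":[0,0,0],"fingers":0.4},{"delta_pos":[0,0,0],"delta_rot":[0,0,0],"fingers":0.4},{"delta_pos":[0,0,0],"delta_rot":[0,0,0],"fingers":0.4},{"delta_pos":[0,0,0],"delta_rot":[0,0,0],"fingers":0.4},{"delta_pos":[0,0,0],"delta_rot":[0,0,0],"fingers":0.4},{"delta_pos":[0,0,0],"delta_rot":[0,0,0],"fingers":0.4},{"delta_pos":[0,0,0],"delta_rot":[0,0,0],"fingers":0.4}]'

```text
time: 31.4
eef_pos: [504.5, -238.1, 46.6]
ee_rot: [3.127, 0.004, -1.497]
wrist_force: [-12.9, -2.5, -0.0]
grip_width: 25.5
gripper_force: 5.6
```

Run:
```python
from h import *
F=[]
for i in range(12):
    arm.get_image("scene");s=arm.get_state();F.append(s["wrist_force"])
F=np.array(F);print(s["time"],F.mean(0),F.std(0),s["ft_torque"])
if 11<-F[:,0].mean()<13.6: print(arm.hand_in())
```

```text
32.0 [-12.29220108  -1.8114891    0.76784604] [0.52744004 0.36225563 0.62288772] [-0.6108247   3.20273007  0.06224986]
the job is handed in; nothing more can be done
None
```

The front board stands on the ledge with its ends flush to within about 0.5 mm, pressed at its centre against both end boards with about 12.3 N; I held that for over 4 s, handed in at 32 s still pressing, and the rack and turntable things look unmoved.

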